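# Pull a carded spare off its display hook for a watch job

### The job

Take the green spare-part pack off its display hook - lift its hang tab over the upturned end of the wire as you slide it off - and stand it upright, fully home, in the slot of the grey job tray, then let go. Work by feel and gently: the wires have been knocked out of true, and neither the hook stand nor the tray may be strained. Leave the blue pack hanging and the watch parts in the tray where they are.

Things in the scene. Friction and masses are not known exactly. Their poses are not given: they have to be found in the camera images.
- green_pack: the pack to take: rigid green plastic box 9 thick (x), 54 wide (y), 60 high (z), 35-70 g, with a brass ring in its pale window. Origin: centre of the box's underside, z up, -x its front. It hangs on either hook, and can be gripped from above across the box's two narrow sides (54), near its top, so that the wire passes between the fingers, under the palm
- green_pack_hole (a point): centre of the green pack's hang opening, 70.25 above its origin. The hang tab on top of the box is 3 thick, 28 wide, up to 82.5 above the origin; its opening is 8 wide and 12.5 high (64 to 76.5 above the origin), centred. At the start the top edge of the opening rests on the wire
- blue_pack: the same pack in blue with a steel disc in its window, hanging on the other hook; it stays there
- hook_stand: grey counter stand, heavy, does not move: round base 112 across, post, crossbar 136 wide (y), 12 thick (x), 20 high, centred at z = 150 (top of crossbar and post: 163). Origin: centre of the base's underside. Two hooks of stiff round wire 5 thick point to its -x, at y = +50 and -50, z = 150. Each runs true from the crossbar (x = -6) to x = -50, where its hand-bent front part begins
- wire_left_bend (a point): point on the centre line of the hook at the stand's y = +50 where the front part begins. In true shape that part runs 40 on to -x, then turns up (14 on, 12 up) and ends in a red ball 6 across. But the whole front part is bent about this point by up to 10 degrees down or 6 up, and up to 10 left or right; no pose tells how much
- wire_right_bend (a point): the same point of the hook at the stand's y = -50; its front part is bent by its own unknown amount
- job_tray: grey job tray, 130 (x) x 140 (y), rim 12 high, does not move. Origin: centre of its underside. In its back part, at x = +38, stands a slot for a pack: 12 wide (x), 58 long (y), floor at z = 4, walls to z = 22, then a mouth flared to about 20 wide at z = 29
- slot (a point): centre of the slot's floor; axes as the tray's. The pack's width lies along y, either face forward
- movement_job: watch movement in a red ring holder, 40 x 49 x 11, lying in the front part of the tray
- dial_plate: grey watch dial, 32 across, 9 high, lying in the front part of the tray

How it is judged:
By the outcome, as a careful person would: the job done as asked, in the order asked, and still so for the second after the job is handed in, with the robot touching nothing.
It also fails if it takes over 72 s, if anything falls off the work surface, if the arm or the gripper's body presses on something with over 40 N, if the wrist force passes 120 N, or if a joint passes its speed limit or range.

### The arm

A 6-joint arm with a two-finger parallel gripper is mounted at the origin on a cart in front of the work surface, level with it; the furniture and walls round the work are solid. World frame = base frame: x ahead of the robot, y to its left, z up, the work surface at z = 0. Lengths are in m, angles in rad, forces in N, time in s.
With the tool pointing down it reaches from about 0.3 to 0.75 m from the base axis. Payload 8.5 kg.
Tool frame: the origin (TCP) lies midway between the tips of the shut fingers; the grasp point (between the pads) lies hold_point_z behind it (hold_point_z is the distance from the TCP to the grasp point, in m); z points along the fingers, y is the line along which they close (so a half turn about z gives the same grasp; the last joint's range is limited). The gripper opens to 88 mm and grips with 3 to 60 N. Pads are 18 mm wide; open, the fingers measure 123 mm over their backs; the gripper's body (75 mm by 187 mm) begins 45 mm behind the grasp point.
Start: joints at [-0.215, 0.381, 1.297, -0, 1.464, -0.215], TCP at [0.55, 0, 0.239] pointing down, gripper open.
Joint ranges: [-3.11, 3.11], [-0.89, 2.33], [0.22, 2.48], [-1.42, 4.56], [0.17, 2.85], [-2.88, 2.88]. Speed limits (rad/s): [2.39, 2.39, 3.14, 3.14, 3.14, 3.14].

### API

Orientations are given as a unit quaternion [x, y, z, w].
In Python, from station import get_obs, capture, finish_job, hold_point_z gives the robot as it stands.
- The arm moves only by the tool carry_out, never from a script. Its argument "steps" is text: rows parted by semicolons, each of 7 numbers parted by spaces: the opening, from 0 (shut) to 1 (fully open), then the shift along the world's x, y, z in m, then the turn, a rotation vector about the world's x, y, z in degrees. In form: fingers x y z rx ry rz; .... A call has 1 to 20 rows; each row is the pose to reach, as a shift and turn from the pose commanded when the call began; what a row does not reach only later rows make up. A row lasts 1/8 s, in which the tool goes at most 62.5 mm and 10.7 degrees, less where a joint would pass 70% of its speed; a pose out of reach is approached as far as the arm can. A call with a gripper value outside its range is refused whole. The fingers move at their own pace and stop on an object; "newtons" is the grip in N (left out, the last holds). Time passes only in rows, so rows that repeat a pose let the fingers close. It gives the time, the measured TCP pose, the force, the opening and the grip force at its end, in the units of the state.
- get_obs(): the state, without advancing time (a new reading comes with each control period).
- capture(name): name is "scene" or "side" or "wrist"; returns a dict with "pixels" (420x560x3 uint8, red, green, blue), "z_map" (420x560 float32, m along the optical axis (not along the pixel's ray), 0 where there is no reading), "mtx" (3x3 intrinsics, pixels), "k1" (the pictures are not rectified: a ray, as slopes to the right and down, at radius r is drawn at 1 + k1 r^2 times it, then the intrinsics apply), "R" (3x3) and "t" (3): a world point X has camera coordinates R X + t. Camera axes: x right, y down, z forward; pixel columns grow to the right and rows downward; lengths in m; the calibration is good to about 2 mm. A picture is of the moment at which its call begins.
- finish_job(): hands the job in; it is judged then, once.
The state is a dict: "time_s": time; "joints": joint angles; "qd": joint speeds; "tau": joint torques, N m; "tool_pos": TCP position; "tcp_rot": TCP orientation; "force": force on the tool from outside, world axes, zero at the start; "ft_torque": the same for the moment, N m; "finger_gap": finger opening in m; "gripper_force": force on a finger pad.
Only numpy, scipy, OpenCV 4.12 (cv2) and the standard library are available. Lean on these libraries where they do the work, as an engineer would, in place of code of your own. Each camera call takes 0.05 s, during which the arm holds its last target. There are 200 camera calls.

## Working session

There is one attempt and no reset: what is moved stays moved. The work goes in short steps, Python scripts to look and compute and a tool call to move; the robot and the scene stay as the last step left them, time stands still between calls to the robot, and variables do not carry over. Pictures are saved under pics/ and viewed, at most 10 in all, crops included, and the job is handed in when it is done.

Besides the shell and the picture viewer there is one more tool, called after "Call:" as a command line: name --argument value ..., lists and objects as JSON in quotes. carry_out: Moves the arm, as the interface text tells. Its arguments: {"type":"object","properties":{"steps":{"type":"string"},"newtons":{"type":"number"}},"required":["steps"]}

```bash
mkdir -p pics; ls; cat > h.py <<'E'
import numpy as np, cv2
from station import get_obs, capture, finish_job, hold_point_z
def save(c,n): cv2.imwrite('pics/'+n,c['pixels'][:,:,::-1])
def world(c,stride=1):
    h,w=c['z_map'].shape
    u,v=np.meshgrid(np.arange(w),np.arange(h))
    k=c['k1']
    p=cv2.undistortPoints(np.stack([u,v],-1).reshape(-1,1,2).astype(float),c['mtx'],np.array([k,0,0,0,0.]))[:,0]
    z=c['z_map'].reshape(-1)
    X=np.c_[p*z[:,None],z]
    W=(X-c['t'])@c['R']
    W[z==0]=np.nan
    return W.reshape(h,w,3)
def ray(c,u,v):
    p=cv2.undistortPoints(np.array([[[u,v]]],float),c['mtx'],np.array([c['k1'],0,0,0,0.]))[0,0]
    return -c['R'].T@c['t'], c['R'].T@np.r_[p,1]
def tri(a,b):
    (o1,d1),(o2,d2)=a,b
    s=np.linalg.lstsq(np.c_[d1,-d2],o2-o1,rcond=None)[0]
    P,Q=o1+s[0]*d1,o2+s[1]*d2
    return (P+Q)/2,np.linalg.norm(P-Q)
E
python3 - <<'E'
from h import *
print(get_obs(),hold_point_z)
a=capture('scene');b=capture('side')
for c in(a,b): print(c['mtx'],c['k1'],-c['R'].T@c['t'],c['R'][2])
save(a,'s1.png');save(b,'d1.png')
np.savez('a.npz',**a);np.savez('b.npz',**b)
E
```

```text
pics
{'time_s': 0.0, 'joints': array([-2.15287229e-01,  3.81181633e-01,  1.29825958e+00, -1.61152121e-05,
        1.46361395e+00, -2.15301767e-01]), 'qd': array([ 0.00164813,  0.0023302 , -0.00053323,  0.00026629,  0.00024811,
        0.00034484]), 'tau': array([-6.18006070e-04, -4.37936819e+01, -2.24552107e+01,  7.13253510e-02,
        3.52583989e-02, -8.49877097e-05]), 'tool_pos': array([5.49711782e-01, 6.36132765e-05, 2.38145891e-01]), 'tcp_rot': array([ 7.07100839e-01,  7.07112346e-01, -4.01414073e-04, -6.11276443e-04]), 'force': array([0.34761261, 1.09040189, 0.0955258 ]), 'ft_torque': array([ 0.03991216,  0.05417366, -0.04669402]), 'gripper_force': 0.0, 'finger_gap': 0.08798423435071835} 0.0187
[[545.17938234   0.         281.80535132]
 [  0.         545.17938234 213.47314725]
 [  0.           0.           1.        ]] -0.032964004786769835 [0.16957408 0.86101741 0.71385166] [ 0.36666119 -0.6946498  -0.61888709]
[[469.75471834   0.         276.42253218]
 [  0.         469.75471834 208.91062255]
 [  0.           0.           1.        ]] -0.12970852352912018 [0.3137704  0.88860254 0.50545096] [ 0.24114124 -0.85675742 -0.45587019]
```

View pics/s1.png

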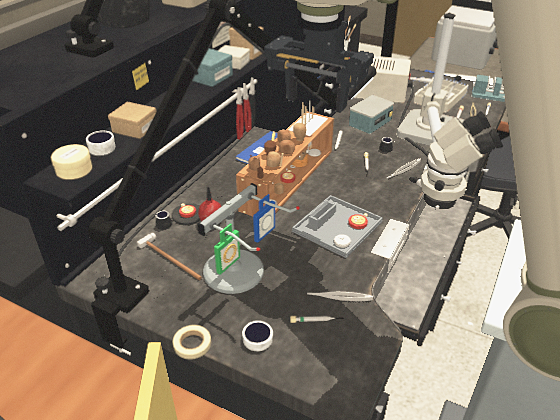

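View pics/d1.png

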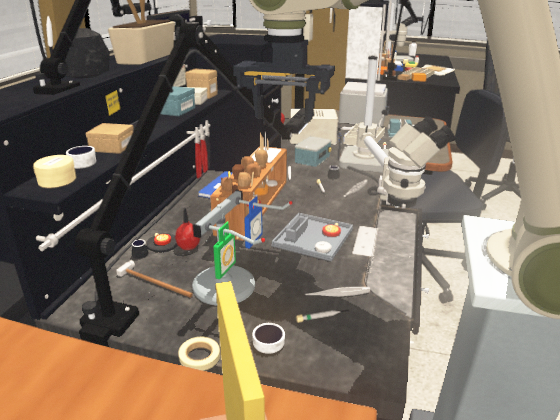

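Scene: green pack at about (228,250) on the near (left) hook, blue at (265,215), tray at (337,225), stand crossbar about (228,208). Next, measure them.

```bash
python3 - <<'E'
from h import *
for n in 'ab':
    c=dict(np.load(n+'.npz'));W=world(c);im=c['pixels'];hsv=cv2.cvtColor(im,cv2.COLOR_RGB2HSV)
    print(n)
    ok=(W[...,0]>.3)&(W[...,0]<.85)&(abs(W[...,1])<.5)
    for nm,lo,hi in(('green',(45,120,60),(80,255,255)),('blue',(105,140,60),(125,255,255))):
        m=(cv2.inRange(hsv,lo,hi)>0)&ok
        l,L,st,ce=cv2.connectedComponentsWithStats(m.astype(np.uint8))
        for i in np.argsort(-st[1:,4])[:2]+1:
            P=W[L==i];
            if len(P)>60:
                r=cv2.minAreaRect(P[:,:2].astype(np.float32)*1000)
                print(nm,st[i],P.min(0).round(3),P.max(0).round(3),np.median(P,0).round(3),r)
    # crossbar: z .14-.162
    m=(W[...,2]>.155)&(W[...,2]<.172)&ok&(hsv[...,1]<70)
    l,L,st,ce=cv2.connectedComponentsWithStats(m.astype(np.uint8))
    for i in np.argsort(-st[1:,4])[:3]+1:
        P=W[L==i]; print('bar',st[i],P.min(0).round(3),P.max(0).round(3),cv2.minAreaRect(P[:,:2].astype(np.float32)*1000))
    m=(W[...,2]>.006)&(W[...,2]<.034)&ok&(hsv[...,1]<60)
    l,L,st,ce=cv2.connectedComponentsWithStats(m.astype(np.uint8))
    for i in np.argsort(-st[1:,4])[:6]+1:
        P=W[L==i]; print('low',st[i],P.min(0).round(3),P.max(0).round(3),cv2.minAreaRect(P[:,:2].astype(np.float32)*1000))
    m=((hsv[...,0]<6)|(hsv[...,0]>174))&(hsv[...,1]>150)&ok&(W[...,2]>.1)
    l,L,st,ce=cv2.connectedComponentsWithStats(m.astype(np.uint8))
    for i in range(1,l): print('red',st[i],np.median(W[L==i],0).round(4),ce[i])
    cv2.imwrite(f'pics/{n}z.png',cv2.resize(im[185:305,180:400] if n=='a' else im[170:310,170:370],None,fx=3.6,fy=3.6,interpolation=cv2.INTER_CUBIC)[:600,:800,::-1])
E
```

```text
a
green [214 224  26  50 384] [ 0.554  0.151 -0.001] [0.665 0.342 0.159] [0.561 0.324 0.133] ((600.658935546875, 245.1182098388672), (37.22065734863281, 206.85353088378906), 30.435340881347656)
blue [253 194  22  48 337] [0.539 0.187 0.076] [0.554 0.242 0.16 ] [0.546 0.226 0.13 ] ((545.3109741210938, 214.66075134277344), (55.9625129699707, 9.052123069763184), 80.22576141357422)
bar [ 88 202  43  37 645] [0.703 0.343 0.155] [0.755 0.422 0.172] ((727.2589111328125, 382.41595458984375), (79.06622314453125, 51.441959381103516), 85.1008071899414)
bar [197 183  60  46 470] [0.573 0.188 0.155] [0.606 0.33  0.165] ((587.220458984375, 259.04656982421875), (143.2126922607422, 18.001209259033203), 81.23273468017578)
bar [428 141  17  28 296] [ 0.3   -0.094  0.155] [ 0.34  -0.018  0.172] ((322.93817138671875, -53.48174285888672), (25.56890869140625, 82.62991333007812), 24.27312660217285)
low [ 203  249   60   44 1583] [0.534 0.203 0.006] [0.646 0.314 0.028] ((587.2046508789062, 262.005859375), (110.5465316772461, 102.81205749511719), 45.31500244140625)
low [  91  275   58   42 1324] [0.692 0.369
[... 2889 characters left out ...]
[  34  257   58   61 1024] [0.834 0.287 0.006] [0.85  0.442 0.034] ((841.9715576171875, 364.3183898925781), (155.0526123046875, 16.032121658325195), 89.99151611328125)
low [338 146  45  38 790] [ 0.358 -0.498  0.006] [ 0.504 -0.266  0.034] ((429.06402587890625, -384.9703369140625), (106.80554962158203, 268.0063171386719), 38.45817565917969)
red [195 140  11  11  61] [ 0.8079 -0.1393  0.1086] [199.31147541 145.18032787]
red [289 201   3   3   7] [0.479  0.2168 0.1646] [290.28571429 202.        ]
red [192 225   1   3   3] [0.6057 0.3254 0.1577] [192. 226.]
red [193 232   1   4   4] [0.6049 0.3257 0.1447] [193.  233.5]
red [261 238   4   4  12] [0.4924 0.3258 0.1533] [262.75       239.33333333]
```

View pics/az.png

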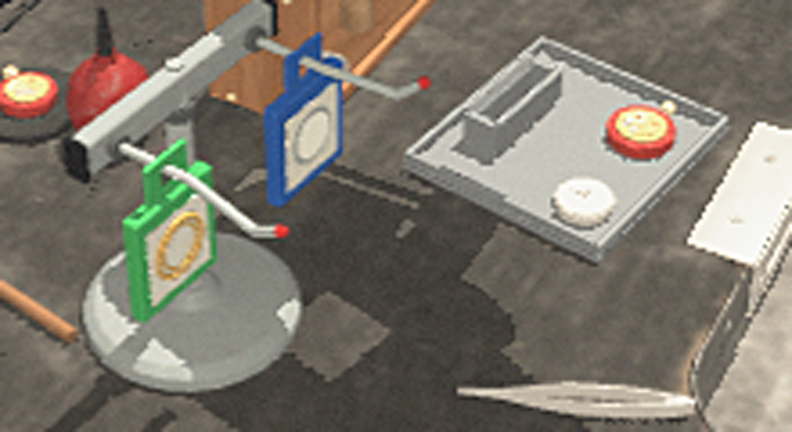

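The crop shows the green hook with the front part bent down and the pack still on the straight part. The slot is on the tray's far (+x) side. Next: check for obstacles around the path, the wrist camera's mounting, and refined slot and wire estimates.

```bash
python3 - <<'E'
from h import *
c=capture('wrist'); o=get_obs()
print('cam',-c['R'].T@c['t'],'fwd',c['R'][2],'right',c['R'][0],o['tool_pos'])
Q=np.concatenate([world(dict(np.load(n+'.npz'))).reshape(-1,3) for n in 'ab'])
Q=Q[np.isfinite(Q[:,0])]
# obstacles: high points in zone
m=(Q[:,0]>.3)&(Q[:,0]<.85)&(Q[:,1]>-.2)&(Q[:,1]<.55)&(Q[:,2]>.165)&(Q[:,2]<.6)
H={}
for p in Q[m]:
    k=tuple((p[:2]//.05*.05).round(2)); H.setdefault(k,[]).append(p[2])
for k in sorted(H):
    if len(H[k])>6: print(k,len(H[k]),round(min(H[k]),3),round(max(H[k]),3))
for n in 'ab':
    W=world(dict(np.load(n+'.npz'))).reshape(-1,3)
    m=(W[:,2]>.023)&(W[:,2]<.034)&(abs(W[:,0]-.508)<.04)&(abs(W[:,1]-.038)<.05)
    P=W[m];print('slot mouth',len(P),P[:,2].max(),cv2.minAreaRect(P[:,:2].astype(np.float32)*1000))
E
```

```text
cam [0.55008148 0.08093868 0.3841222 ] fwd [-5.64443091e-04 -3.09855058e-01 -9.50783637e-01] right [ 9.99999836e-01 -7.90848999e-05 -5.67887500e-04] [5.49791095e-01 5.02474690e-05 2.38297836e-01]
(np.float64(0.3), np.float64(-0.15)) 55 0.206 0.222
(np.float64(0.3), np.float64(-0.1)) 943 0.165 0.223
(np.float64(0.3), np.float64(-0.05)) 260 0.165 0.195
(np.float64(0.4), np.float64(0.0)) 165 0.454 0.47
(np.float64(0.4), np.float64(0.05)) 175 0.46 0.471
(np.float64(0.45), np.float64(-0.05)) 420 0.242 0.346
(np.float64(0.45), np.float64(0.0)) 1559 0.239 0.461
(np.float64(0.45), np.float64(0.05)) 419 0.452 0.47
(np.float64(0.45), np.float64(0.2)) 8 0.165 0.166
(np.float64(0.5), np.float64(-0.05)) 461 0.283 0.442
(np.float64(0.5), np.float64(0.0)) 3481 0.236 0.448
(np.float64(0.5), np.float64(0.05)) 435 0.445 0.469
(np.float64(0.55), np.float64(-0.05)) 260 0.239 0.4
(np.float64(0.55), np.float64(0.0)) 2064 0.238 0.464
(np.float64(0.55), np.float64(0.05)) 318 0.443 0.467
(np.float64(0.6), np.float64(-0.2)) 449 0.165 0.228
(np.float64(0.6), np.float64(-0.15)) 254 0.183 0.252
(np.float64(0.6),
[... 1913 characters left out ...]
92 0.23 0.335
(np.float64(0.8), np.float64(0.05)) 1244 0.231 0.335
(np.float64(0.8), np.float64(0.1)) 1477 0.23 0.335
(np.float64(0.8), np.float64(0.15)) 1225 0.233 0.335
(np.float64(0.8), np.float64(0.2)) 1752 0.231 0.335
(np.float64(0.8), np.float64(0.25)) 2461 0.23 0.336
(np.float64(0.8), np.float64(0.3)) 2466 0.23 0.335
(np.float64(0.8), np.float64(0.35)) 3164 0.165 0.335
(np.float64(0.8), np.float64(0.4)) 3969 0.165 0.335
slot mouth 172 0.03131106954519468 ((510.3713073730469, 39.567466735839844), (71.11579132080078, 27.2425594329834), 80.52669525146484)
slot mouth 146 0.03059991500911805 ((507.9887390136719, 37.08921813964844), (70.59561157226562, 26.53313636779785), 78.67086791992188)
```

Call:
carry_out --steps "1 0 0.04 0.01 0 0 10.2; 1 0 0.08 0.01 0 0 20.4; 1 0 0.12 0.01 0 0 30.6; 1 0 0.16 0.01 0 0 40.8; 1 0 0.2 0.01 0 0 51; 1 0 0.24 0.01 0 0 61.2; 1 0 0.28 0.01 0 0 71.4; 1 0.005 0.31 0.01 0 0 81.5; 1 0.005 0.31 0.01 0 0 81.5; 1 0.005 0.31 0.01 0 0 81.5; 1 0.005 0.31 0.01 0 0 81.5; 1 0.005 0.31 0.01 0 0 81.5"

```text
time_s: 1.65
tool_pos: [0.5551, 0.3092, 0.2489]
tcp_rot: [0.075, 0.997, 0.0, 0.0]
force: [-0.7, 0.2, 0.2]
finger_gap: 0.0881
gripper_force: 0.0
```

```bash
python3 - <<'E'
from h import *
c=capture('wrist');np.savez('w1.npz',**c);save(c,'w1.png');o=get_obs();print(o['tool_pos'],o['tcp_rot'],o['joints'],o['force'])
E
```

```text
[0.55507889 0.30938821 0.24892501] [7.47821900e-02 9.97199889e-01 2.15302756e-06 6.98591292e-05] [ 3.22539369e-01  5.29606048e-01  1.01738752e+00 -5.01165156e-05
  1.59446859e+00 -1.09855401e+00] [-0.14850436  0.10467141 -0.30054754]
```

View pics/w1.png

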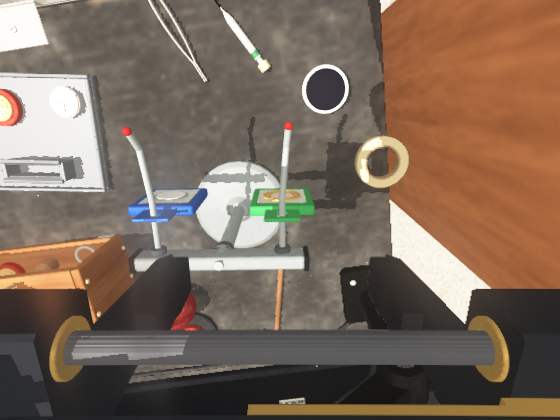

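View: green wire from (283,245) at the bar to the red ball at (288,126). The pack's box is at (282,202) and the tray slot at (40,168). Extract the wire centre line from depth.

```bash
cat > wire.py <<'E'
from h import *
import sys
def an(f):
    c=dict(np.load(f));W=world(c);im=c['pixels'];hsv=cv2.cvtColor(im,cv2.COLOR_RGB2HSV)
    g=(cv2.inRange(hsv,(45,110,40),(80,255,255))>0)&(W[...,2]>.07)
    P=W[g]; print(f,'green',P.min(0).round(4),P.max(0).round(4))
    for nm,a,b in(('boxtop',.128,.142),('tab',.148,.165)):
        q=P[(P[:,2]>a)&(P[:,2]<b)]
        if len(q)>8: print(nm,len(q),np.median(q,0).round(4),cv2.minAreaRect(q[:,:2].astype(np.float32)*1000))
    b=(W[...,2]>.155)&(W[...,2]<.172)&(hsv[...,1]<70)&(W[...,0]>.56)&(W[...,0]<.62)&(W[...,1]>.15)&(W[...,1]<.36)
    print('bar',cv2.minAreaRect(W[b][:,:2].astype(np.float32)*1000),np.median(W[b],0))
    red=((hsv[...,0]<8)|(hsv[...,0]>172))&(hsv[...,1]>140)&(W[...,2]>.13)&(W[...,0]<.52)&(W[...,1]>.15)
    l,L,st,ce=cv2.connectedComponentsWithStats(red.astype(np.uint8))
    for i in range(1,l):
        if st[i,4]>5: print('ball',st[i,4],ce[i].round(2),np.median(W[L==i],0).round(4))
    w=(hsv[...,1]<60)&(W[...,2]>.135)&(W[...,2]<.17)&(W[...,0]<.585)&(W[...,1]>.295)&(W[...,1]<.36)
    for r in range(420):
        u=np.where(w[r])[0]
        if len(u)>2 and r%5==0: print(r,len(u),u.mean(),np.median(W[r,u],0).round(4))
an(sys.argv[1])
E
python3 wire.py w1.npz
```

```text
w1.npz green [0.5523 0.2847 0.0785] [0.5675 0.3378 0.1598]
boxtop 575 [0.5584 0.3083 0.1355] ((559.6988525390625, 310.78143310546875), (52.84272003173828, 8.874825477600098), 82.22720336914062)
tab 242 [0.5596 0.3111 0.1571] ((560.068115234375, 310.87786865234375), (27.283241271972656, 3.428485631942749), 82.36376953125)
bar ((586.4631958007812, 256.89556884765625), (140.93780517578125, 17.878040313720703), 81.83125305175781) [0.58889232 0.27056309 0.1594845 ]
ball 54 [287.81 125.41] [0.4925 0.3254 0.1543]
ball 61 [126.62 130.92] [0.4792 0.2173 0.1649]
130 7 287.0 [0.4956 0.3244 0.1529]
135 7 287.0 [0.4993 0.324  0.1504]
140 7 286.0 [0.5029 0.3228 0.1481]
145 6 285.5 [0.5068 0.3219 0.146 ]
150 7 285.0 [0.5104 0.321  0.145 ]
155 7 285.0 [0.5139 0.3205 0.146 ]
160 6 284.5 [0.5176 0.3196 0.147 ]
165 7 284.0 [0.5211 0.3187 0.1473]
170 6 283.5 [0.5247 0.3177 0.1482]
175 7 283.0 [0.5283 0.3168 0.1489]
180 7 283.0 [0.532  0.3163 0.1493]
185 6 282.5 [0.5355 0.3154 0.1501]
190 6 282.5 [0.5392 0.3148 0.1505]
195 6 281.5 [0.5428 0.3135 0.1517]
200 6 281.5 [0.5465 0.3129 0.1521]
205 6 281.5 [0.5506 0.3124 0.1524]
210 6 281.5 [0.5545 0.3118 0.1515]
215 6 281.5 [0.5585 0.3111 0.1522]
225 6 281.5 [0.5668 0.3099 0.1519]
230 6 281.5 [0.5708 0.3093 0.1521]
235 6 281.5 [0.575  0.3087 0.152 ]
240 6 281.5 [0.5797 0.308  0.1515]
245 8 280.0 [0.5837 0.3067 0.1518]
```

Call:
carry_out --steps "1 -0.02 -0.05 0 0 0 0; 1 -0.03 -0.08 0 0 0 0; 1 -0.03 -0.08 0 0 0 0; 1 -0.03 -0.08 0 0 0 0; 1 -0.03 -0.08 0 0 0 0"

```text
time_s: 2.33
tool_pos: [0.5252, 0.2307, 0.2486]
tcp_rot: [0.074, 0.997, 0.0, -0.0]
force: [0.0, -0.5, 0.3]
finger_gap: 0.0882
gripper_force: 0.0
```

```bash
python3 - <<'E'
from h import *
c=capture('wrist');np.savez('w2.npz',**c);save(c,'w2.png');o=get_obs();print(o['tool_pos'])
E
python3 wire.py w2.npz
```

```text
[0.52513962 0.23069413 0.24852387]
w2.npz green [0.5498 0.2839 0.0778] [0.5673 0.3377 0.1597]
boxtop 597 [0.5579 0.3062 0.1355] ((559.6193237304688, 310.68707275390625), (54.137821197509766, 8.81106185913086), 82.25987243652344)
tab 270 [0.5594 0.3107 0.1568] ((555.875732421875, 311.0667724609375), (28.015941619873047, 11.549674034118652), 81.81580352783203)
bar ((584.5377197265625, 256.4382629394531), (34.86103057861328, 141.04624938964844), 4.757710933685303) [0.58492759 0.23803891 0.15955023]
ball 52 [401.71 151.02] [0.4924 0.3253 0.1546]
ball 57 [248.04 157.39] [0.4789 0.2165 0.1648]
ball 27 [234. 329.] [0.4981 0.2233 0.3238]
155 3 398.0 [0.4954 0.3233 0.1519]
160 7 398.0 [0.4994 0.3233 0.1507]
165 9 395.0 [0.5034 0.3222 0.1476]
170 9 393.0 [0.5077 0.3214 0.1451]
175 8 392.5 [0.5112 0.3205 0.1457]
180 7 391.0 [0.5147 0.3189 0.1464]
185 6 390.5 [0.5183 0.3181 0.1474]
190 7 390.0 [0.5222 0.3177 0.1479]
195 7 389.0 [0.526  0.3167 0.148 ]
200 6 388.5 [0.5297 0.3158 0.1488]
205 7 388.0 [0.5334 0.3151 0.1494]
210 7 387.0 [0.5373 0.3134 0.1502]
215 6 386.5 [0.5407 0.313  0.1515]
220 6 386.5 [0.5446 0.3127 0.1519]
225 6 385.5 [0.5488 0.3119 0.1515]
230 6 385.5 [0.553  0.3116 0.1516]
235 7 385.0 [0.5569 0.3105 0.1517]
245 6 383.5 [0.5656 0.3093 0.1518]
250 7 383.0 [0.5699 0.3084 0.1519]
255 5 382.0 [0.5742 0.3077 0.1517]
```

Call:
carry_out --steps "0.85 0.02 0.045 0 0 0 0.7; 0.85 0.0345 0.08 0 0 0 0.7; 0.85 0.0345 0.08 0 0 0 0.7; 0.85 0.0345 0.08 -0.03 0 0 0.7; 0.85 0.0345 0.08 -0.06 0 0 0.7; 0.85 0.0345 0.08 -0.08 0 0 0.7; 0.85 0.0345 0.08 -0.1 0 0 0.7; 0.85 0.0345 0.08 -0.115 0 0 0.7; 0.85 0.0345 0.08 -0.127 0 0 0.7; 0.85 0.0345 0.08 -0.137 0 0 0.7; 0.85 0.0345 0.08 -0.137 0 0 0.7; 0.85 0.0345 0.08 -0.137 0 0 0.7; 0.85 0.0345 0.08 -0.137 0 0 0.7"

```text
time_s: 4.0
tool_pos: [0.5597, 0.3101, 0.1123]
tcp_rot: [0.068, 0.998, 0.0, 0.0]
force: [0.1, -0.9, -0.2]
finger_gap: 0.0746
gripper_force: 0.0
```

```bash
python3 - <<'E'
from h import *
c=capture('wrist');np.savez('w3.npz',**c);save(c,'w3.png');o=get_obs();print(o['tool_pos'],o['tcp_rot'],o['force'],o['ft_torque'])
E
python3 wire.py w3.npz | head -5
```

```text
[0.55963973 0.3100635  0.1122162 ] [6.80012948e-02 9.97685144e-01 1.48637784e-04 3.94802325e-04] [ 0.6376252   0.08101124 -1.07288485] [ 0.07610711 -0.07776353 -0.03042684]
w3.npz green [0.5327 0.2846 0.0779] [0.5678 0.3379 0.1889]
boxtop 2700 [0.5579 0.3084 0.1353] ((559.6156616210938, 311.20562744140625), (53.13246154785156, 10.1002836227417), 82.12834930419922)
tab 717 [0.5589 0.3113 0.1525] ((559.0220947265625, 311.11041259765625), (27.545000076293945, 2.6448707580566406), 83.07695770263672)
bar ((577.0469970703125, 303.36981201171875), (34.037723541259766, 105.51237487792969), 0.021507393568754196) [0.58647415 0.28180951 0.15793893]
ball 273 [297.89 141.39] [0.4923 0.3255 0.1545]
```

View pics/w3.png

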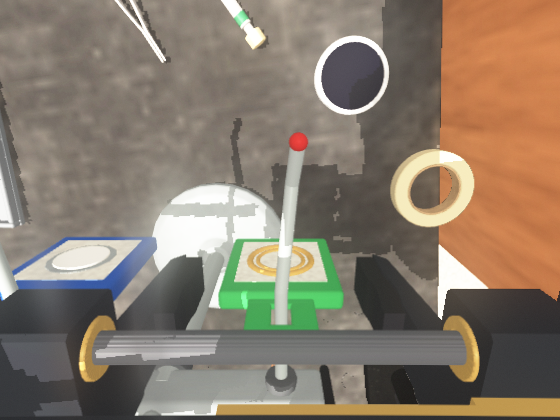

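The pack (220–342 px) sits centred between the fingers (about 205–355), and the wire passes under the palm. Close gently.

Call:
carry_out --steps "0.72 0 0.0006 0 0 0 0; 0.68 0 0.0006 0 0 0 0; 0.66 0 0.0006 0 0 0 0; 0.64 0 0.0006 0 0 0 0; 0.62 0 0.0006 0 0 0 0; 0.6 0 0.0006 0 0 0 0; 0.58 0 0.0006 0 0 0 0; 0.56 0 0.0006 0 0 0 0; 0.56 0 0.0006 0 0 0 0" --newtons 6

```text
time_s: 5.18
tool_pos: [0.5595, 0.3106, 0.1117]
tcp_rot: [0.068, 0.998, -0.0, -0.0]
force: [0.2, -0.4, -1.0]
finger_gap: 0.0539
gripper_force: 6.0
```

```bash
cat > st.py <<'E'
from h import *
import time
F=[];T=[]
for i in range(6):
    if i: capture('wrist')
    o=get_obs();F.append(o['force']);T.append(o['ft_torque'])
F=np.array(F);print(o['time_s'],o['tool_pos'].round(4),'F',F.mean(0).round(2),F.std(0).round(2),'T',np.mean(T,0).round(3),o['finger_gap'],o['gripper_force'])
E
python3 st.py
```

```text
5.425 [0.5595 0.3106 0.1118] F [ 0.3  -0.    0.06] [0.19 0.44 0.67] T [ 0.074 -0.061 -0.012] 0.05386293141508212 5.999968683463521
```

Gripped at 53.9 mm with no side load. Lift about 3.7 mm to centre the opening on the wire, then feel.

Call:
carry_out --steps "0.56 0 0 0.001 0 0 0; 0.56 0 0 0.002 0 0 0; 0.56 0 0 0.003 0 0 0; 0.56 0 0 0.0037 0 0 0; 0.56 0 0 0.0037 0 0 0; 0.56 0 0 0.0037 0 0 0" --newtons 9

```text
time_s: 6.18
tool_pos: [0.5595, 0.3106, 0.1154]
tcp_rot: [0.068, 0.998, -0.0, -0.0]
force: [-0.1, 1.0, -0.9]
finger_gap: 0.0536
gripper_force: 9.0
```

```bash
python3 st.py
```

```text
6.425 [0.5595 0.3106 0.1154] F [ 0.23  0.31 -0.64] [0.61 0.62 0.22] T [ 0.087 -0.066 -0.024] 0.05395878438389289 8.999930304125883
```

Call:
carry_out --steps "0.56 -0.004 0.0006 0 0 0 0; 0.56 -0.008 0.0012 0 0 0 0; 0.56 -0.012 0.0018 0 0 0 0; 0.56 -0.016 0.0024 0 0 0 -0.5; 0.56 -0.02 0.0034 -0.0008 0 0 -1.5; 0.56 -0.024 0.0043 -0.0016 0 0 -2.5; 0.56 -0.028 0.0053 -0.0024 0 0 -3.5; 0.56 -0.03 0.0057 -0.0028 0 0 -4; 0.56 -0.03 0.0057 -0.0028 0 0 -4"

```text
time_s: 7.55
tool_pos: [0.5294, 0.3164, 0.1126]
tcp_rot: [0.103, 0.995, -0.0, -0.0]
force: [0.4, 0.3, -0.8]
finger_gap: 0.0539
gripper_force: 9.0
```

```bash
python3 st.py; python3 - <<'E'
from h import *
c=capture('wrist');np.savez('w4.npz',**c);save(c,'w4.png')
E
python3 wire.py w4.npz | head -12
```

```text
7.8 [0.5296 0.3162 0.1126] F [-0.02 -0.05 -0.55] [0.36 0.58 0.46] T [ 0.078 -0.061 -0.002] 0.05364494643833306 8.999956501065753
w4.npz green [0.5027 0.2888 0.079 ] [0.5423 0.3434 0.1898]
boxtop 2762 [0.5279 0.3142 0.1361] ((530.796875, 316.3999938964844), (54.516822814941406, 11.894745826721191), 77.74645233154297)
tab 670 [0.5291 0.318  0.1522] ((528.8858642578125, 316.85003662109375), (27.156749725341797, 2.621394395828247), 77.44577026367188)
bar ((0.0, 0.0), (0.0, 0.0), 0.0) [nan nan nan]
ball 228 [282.45 231.09] [0.4917 0.3258 0.1543]
240 11 281.09090909090907 [0.4958 0.324  0.1526]
245 14 281.5 [0.498  0.3241 0.1517]
250 14 281.5 [0.5006 0.3236 0.1497]
255 13 281.0 [0.5034 0.3229 0.1482]
260 13 281.0 [0.506  0.3224 0.1464]
265 13 281.0 [0.5086 0.3218 0.1454]
270 12 280.5 [0.5109 0.3211 0.1455]
  return _methods._mean(a, axis=axis, dtype=dtype,
  ret = um.true_divide(
```

View pics/w4.png

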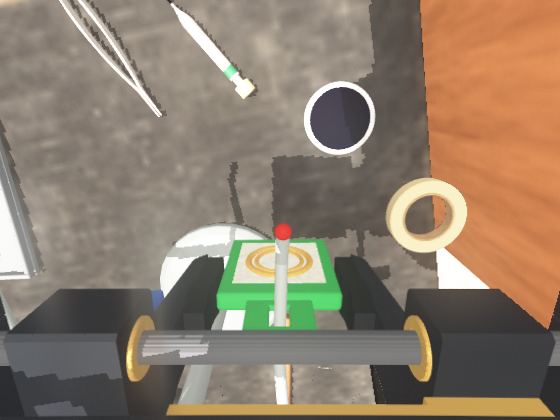

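The wire (281 px) is centred in the tab (244–316 px), with no side load. Continue to the upturn.

Call:
carry_out --steps "0.56 -0.004 0.001 -0.0008 0 0 -0.5; 0.56 -0.008 0.0019 -0.0016 0 0 -1; 0.56 -0.012 0.0029 -0.0024 0 0 -1; 0.56 -0.015 0.0036 -0.003 0 0 -1; 0.56 -0.018 0.0043 -0.0036 0 0 -1; 0.56 -0.021 0.005 -0.0036 0 0 -1; 0.56 -0.023 0.0055 -0.0027 0 0 -1; 0.56 -0.025 0.006 -0.0018 0 0 -1; 0.56 -0.025 0.006 -0.0018 0 0 -1"

```text
time_s: 8.98
tool_pos: [0.5045, 0.3224, 0.111]
tcp_rot: [0.111, 0.994, 0.0, 0.0]
force: [0.0, -0.5, -1.1]
finger_gap: 0.0538
gripper_force: 9.0
```

```bash
python3 st.py
```

```text
9.225 [0.5045 0.3223 0.1108] F [-0.03 -0.18 -0.89] [0.52 0.19 0.29] T [ 0.091 -0.068 -0.01 ] 0.05390327320355083 9.00005083763972
```

Call:
carry_out --steps "0.56 -0.003 0.0007 0.0016 0 0 0; 0.56 -0.006 0.0014 0.0032 0 0 0; 0.56 -0.009 0.0021 0.0049 0 0 0; 0.56 -0.012 0.0028 0.0065 0 0 0; 0.56 -0.0145 0.0034 0.0073 0 0 0; 0.56 -0.017 0.004 0.0075 0 0 0; 0.56 -0.02 0.0047 0.0075 0 0 0; 0.56 -0.024 0.0057 0.0075 0 0 0; 0.56 -0.03 0.007 0.0075 0 0 0; 0.56 -0.03 0.007 0.0075 0 0 0"

```text
time_s: 10.48
tool_pos: [0.474, 0.3294, 0.1184]
tcp_rot: [0.111, 0.994, -0.0, -0.0]
force: [-0.4, -0.0, -1.2]
finger_gap: 0.0536
gripper_force: 9.0
```

```bash
python3 st.py; python3 - <<'E'
from h import *
c=capture('side');np.savez('b5.npz',**c);cv2.imwrite('pics/b5.png',cv2.resize(c['pixels'][150:290,200:380],None,fx=4,fy=4)[:,:,::-1])
E
```

```text
10.725 [0.4746 0.3293 0.1183] F [ 0.06 -0.23 -0.75] [0.46 0.81 0.4 ] T [ 0.072 -0.069 -0.001] 0.053804774724935694 9.000033665215597
```

View pics/b5.png

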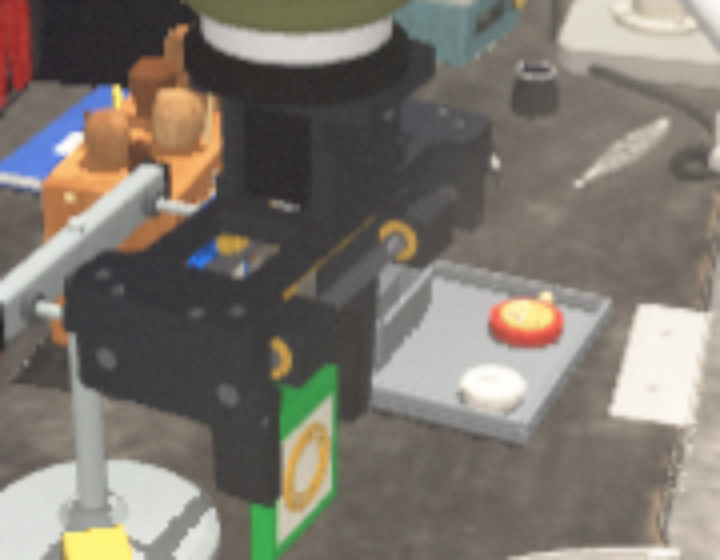

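The pack is clear of the wire and carried between the fingers. Back off, lift, and look at the slot.

Call:
carry_out --steps "0.56 -0.02 0.004 0 0 0 0; 0.56 -0.02 0.004 0.04 0 0 0; 0.56 -0.02 0.004 0.08 0 0 0; 0.56 -0.02 0.004 0.12 0 0 0; 0.56 -0.02 0.004 0.15 0 0 0; 0.56 0 -0.04 0.15 0 0 1; 0.56 0.02 -0.08 0.15 0 0 2; 0.56 0.04 -0.13 0.15 0 0 3; 0.56 0.055 -0.18 0.15 0 0 3; 0.56 0.065 -0.23 0.15 0 0 3; 0.56 0.068 -0.265 0.15 0 0 3; 0.56 0.07 -0.28 0.15 0 0 3; 0.56 0.07 -0.28 0.15 0 0 3; 0.56 0.07 -0.28 0.15 0 0 3; 0.56 0.07 -0.28 0.15 0 0 3" --newtons 12

```text
time_s: 12.65
tool_pos: [0.5443, 0.0504, 0.2684]
tcp_rot: [0.085, 0.996, 0.0, 0.0]
force: [0.7, 0.4, -1.5]
finger_gap: 0.0542
gripper_force: 12.0
```

```bash
python3 st.py; cat > slot.py <<'E'
from h import *
import sys
c=capture('wrist');np.savez(sys.argv[1]+'.npz',**c);save(c,sys.argv[1]+'.png')
W=world(c);hsv=cv2.cvtColor(c['pixels'],cv2.COLOR_RGB2HSV)
g=(hsv[...,1]<60)
near=(abs(W[...,0]-.508)<.045)&(abs(W[...,1]-.038)<.055)
for nm,a,b in(('mouth',.024,.034),('mid',.016,.024)):
    m=near&g&(W[...,2]>a)&(W[...,2]<b);P=W[m]
    if len(P)>9: print(nm,len(P),P[:,2].max(),cv2.minAreaRect(P[:,:2].astype(np.float32)*1000))
m=g&(W[...,2]>.009)&(W[...,2]<.016)&(abs(W[...,0]-.47)<.09)&(abs(W[...,1]-.044)<.1)
l,L,st,ce=cv2.connectedComponentsWithStats(m.astype(np.uint8))
P=W[m];print('rim',len(P),cv2.minAreaRect(P[:,:2].astype(np.float32)*1000))
gr=(cv2.inRange(hsv,(45,110,40),(80,255,255))>0);P=W[gr&(W[...,2]>.15)]
print('pack',P.min(0),P.max(0))
q=P[(P[:,2]>P[:,2].max()-.035)&(P[:,2]<P[:,2].max()-.015)];print(cv2.minAreaRect(q[:,:2].astype(np.float32)*1000))
E
python3 slot.py w6
```

```text
12.9 [0.5444 0.0497 0.2684] F [ 0.08 -0.11 -0.85] [0.41 0.57 0.64] T [ 0.096 -0.065  0.017] 0.05396362320926664 11.999971781624481
mouth 714 0.030399237153423214 ((508.16595458984375, 36.49835205078125), (69.74563598632812, 25.386178970336914), 80.24944305419922)
mid 188 0.02398748575680951 ((508.4572448730469, 36.306026458740234), (69.97868347167969, 21.61074447631836), 80.94708251953125)
rim 2932 ((470.4942932128906, 42.92995834350586), (139.82447814941406, 128.72520446777344), 80.30677032470703)
pack [0.51728918 0.02214366 0.23465344] [0.5563697  0.07688562 0.34488889]
((543.5242919921875, 49.932125091552734), (27.267337799072266, 2.084733486175537), 80.30036163330078)
```

View pics/w6.png

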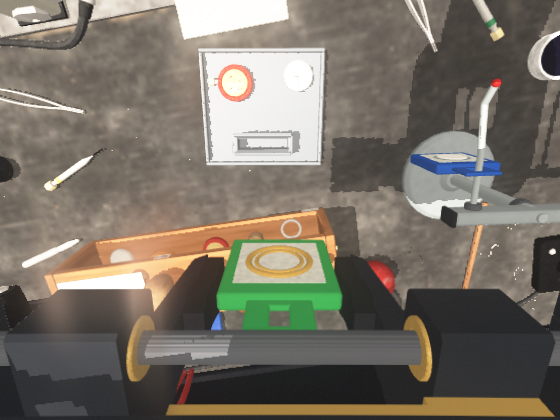

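Slot at (265,143) px; the tray rim fits 140×129 mm, so slot centre is (0.508, 0.0365) and the yaw already matches. Check the orange rack's clearance from the palm at placing.

```bash
python3 - <<'E'
from h import *
for f in('w6','a','b'):
    W=world(dict(np.load(f+'.npz'))).reshape(-1,3)
    for lo,hi in((-.08,0),(0,.08),(.08,.15)):
        for zl,zh in ((.05,.09),(.09,.2)):
            m=(W[:,1]>lo)&(W[:,1]<hi)&(W[:,2]>zl)&(W[:,2]<zh)&(W[:,0]>.45)&(W[:,0]<.75)
            if m.sum()>5: print(f,lo,hi,zl,np.percentile(W[m,0],[0,1,5]).round(3),W[m,2].max().round(3),m.sum())
E
```

```text
w6 -0.08 0 0.05 [0.6   0.6   0.601] 0.09 79
w6 -0.08 0 0.09 [0.6   0.601 0.601] 0.133 889
w6 0 0.08 0.05 [0.603 0.603 0.603] 0.09 40
w6 0 0.08 0.09 [0.603 0.603 0.603] 0.095 44
w6 0.08 0.15 0.05 [0.604 0.604 0.604] 0.09 136
w6 0.08 0.15 0.09 [0.603 0.604 0.604] 0.097 280
a -0.08 0 0.05 [0.602 0.603 0.603] 0.09 27
a -0.08 0 0.09 [0.601 0.603 0.605] 0.133 748
a 0 0.08 0.05 [0.603 0.604 0.604] 0.09 30
a 0 0.08 0.09 [0.603 0.604 0.606] 0.128 934
a 0.08 0.15 0.05 [0.605 0.606 0.607] 0.09 312
a 0.08 0.15 0.09 [0.605 0.606 0.608] 0.12 310
b -0.08 0 0.05 [0.601 0.601 0.601] 0.09 14
b -0.08 0 0.09 [0.6   0.601 0.603] 0.133 498
b 0 0.08 0.05 [0.603 0.603 0.603] 0.09 16
b 0 0.08 0.09 [0.603 0.604 0.605] 0.128 716
b 0.08 0.15 0.05 [0.603 0.604 0.605] 0.09 342
b 0.08 0.15 0.09 [0.604 0.605 0.607] 0.12 150
```

Call:
carry_out --steps "0.56 -0.018 -0.006 0 0 0 0; 0.56 -0.0363 -0.0132 -0.01 0 0 0; 0.56 -0.0363 -0.0132 -0.05 0 0 0; 0.56 -0.0363 -0.0132 -0.09 0 0 0; 0.56 -0.0363 -0.0132 -0.12 0 0 0; 0.56 -0.0363 -0.0132 -0.15 0 0 0; 0.56 -0.0363 -0.0132 -0.17 0 0 0; 0.56 -0.0363 -0.0132 -0.185 0 0 0; 0.56 -0.0363 -0.0132 -0.185 0 0 0; 0.56 -0.0363 -0.0132 -0.185 0 0 0"

```text
time_s: 14.2
tool_pos: [0.5086, 0.0361, 0.084]
tcp_rot: [0.085, 0.996, -0.0, 0.001]
force: [-0.2, -0.1, 0.2]
finger_gap: 0.0536
gripper_force: 12.0
```

```bash
python3 st.py; python3 - <<'E'
from h import *
c=capture('wrist');np.savez('w7.npz',**c);save(c,'w7.png')
W=world(c);hsv=cv2.cvtColor(c['pixels'],cv2.COLOR_RGB2HSV)
gr=(cv2.inRange(hsv,(45,110,40),(80,255,255))>0);P=W[gr]
for lo in np.arange(.04,.14,.01):
    q=P[(P[:,2]>lo)&(P[:,2]<lo+.01)]
    if len(q)>20: print(lo.round(2),len(q),q[:,:2].min(0).round(4),q[:,:2].max(0).round(4),np.median(q,0).round(4),cv2.minAreaRect(q[:,:2].astype(np.float32)*1000))
E
```

```text
14.45 [0.5084 0.0361 0.0838] F [-0.2  -0.25 -0.41] [0.32 0.34 0.49] T [ 0.095 -0.07   0.008] 0.05369208133135443 11.999952234327793
0.05 255 [0.5003 0.0113] [0.5099 0.0625] [0.5048 0.0371 0.0528] ((504.8208312988281, 37.01399612426758), (52.01263427734375, 1.243983268737793), 80.19438934326172)
0.06 138 [0.5002 0.0112] [0.5106 0.0627] [0.5014 0.0161 0.0651] ((504.7945556640625, 37.08802795410156), (52.4725456237793, 1.9088283777236938), 79.30661010742188)
0.07 160 [0.4998 0.0112] [0.5103 0.0627] [0.5081 0.0582 0.075 ] ((504.7806396484375, 37.10345458984375), (52.35581970214844, 1.7717931270599365), 79.74658203125)
0.08 202 [0.4999 0.0108] [0.5111 0.0632] [0.5015 0.0161 0.0855] ((504.80328369140625, 37.19839096069336), (53.40484619140625, 2.628793239593506), 79.1579818725586)
0.09 268 [0.4999 0.0104] [0.5111 0.0632] [0.5061 0.0427 0.0957] ((505.05059814453125, 37.02436828613281), (53.61793899536133, 2.61076021194458), 79.65821838378906)
0.1 2721 [0.4997 0.0086] [0.5205 0.0634] [0.5064 0.0367 0.1071] ((508.9736633300781, 36.50325012207031), (54.61509323120117, 12.02644157409668), 77.94340515136719)
0.11 856 [0.5047 0.0226] [0.511 0.05 ] [0.5082 0.0362 0.114 ] ((508.66778564453125, 36.21533966064453), (27.730243682861328, 4.592419147491455), 79.3158187866211)
0.12 630 [0.5046 0.0229] [0.5111 0.05  ] [0.5077 0.037  0.1236] ((507.7469787597656, 36.60504913330078), (27.516008377075195, 2.369081735610962), 80.0078353881836)
```

View pics/w7.png

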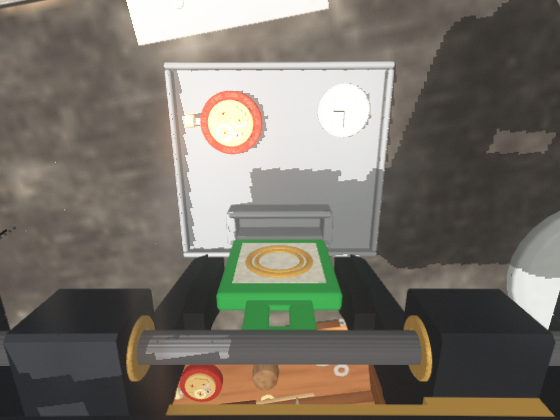

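The pack hangs vertically with its centre at (0.5093, 0.0364), about 1 mm off the slot in x. Descend through the mouth, then feel.

Call:
carry_out --steps "0.56 -0.0011 0 -0.006 0 0 0; 0.56 -0.0011 0 -0.012 0 0 0; 0.56 -0.0011 0 -0.017 0 0 0; 0.56 -0.0011 0 -0.021 0 0 0; 0.56 -0.0011 0 -0.025 0 0 0; 0.56 -0.0011 0 -0.028 0 0 0; 0.56 -0.0011 0 -0.031 0 0 0; 0.56 -0.0011 0 -0.034 0 0 0; 0.56 -0.0011 0 -0.034 0 0 0; 0.56 -0.0011 0 -0.034 0 0 0"

```text
time_s: 15.75
tool_pos: [0.5072, 0.0361, 0.0494]
tcp_rot: [0.085, 0.996, -0.0, 0.0]
force: [0.3, 0.1, 0.5]
finger_gap: 0.0539
gripper_force: 12.0
```

```bash
python3 st.py
```

```text
16.0 [0.5071 0.0361 0.0494] F [-0.03 -0.06 -0.53] [0.49 0.33 0.8 ] T [ 0.1   -0.046  0.002] 0.05357088455784644 11.999916820786893
```

Call:
carry_out --steps "0.56 0 0 -0.002 0 0 0; 0.56 0 0 -0.004 0 0 0; 0.56 0 0 -0.006 0 0 0; 0.56 0 0 -0.0075 0 0 0; 0.56 0 0 -0.0085 0 0 0; 0.56 0 0 -0.0092 0 0 0; 0.56 0 0 -0.0092 0 0 0"

```text
time_s: 16.88
tool_pos: [0.5071, 0.0361, 0.0401]
tcp_rot: [0.085, 0.996, -0.0, 0.0]
force: [-0.3, -0.0, -1.3]
finger_gap: 0.0534
gripper_force: 12.0
```

```bash
python3 st.py
```

```text
17.125 [0.5071 0.0361 0.0402] F [-0.1   0.   -0.66] [0.41 0.48 0.35] T [ 0.077 -0.05  -0.007] 0.05377210821765829 11.999860854120925
```

Still hanging free and near the floor; feel down in 0.4 mm steps with a low grip.

Call:
carry_out --steps "0.56 0 0 -0.0004 0 0 0; 0.56 0 0 -0.0008 0 0 0; 0.56 0 0 -0.0012 0 0 0; 0.56 0 0 -0.0012 0 0 0" --newtons 5

```text
time_s: 17.62
tool_pos: [0.5076, 0.0359, 0.0395]
tcp_rot: [0.085, 0.996, -0.0, 0.001]
force: [-0.5, -1.3, 6.2]
finger_gap: 0.054
gripper_force: 5.0
```

```bash
python3 st.py
```

```text
17.875 [0.5075 0.0359 0.0395] F [-0.8  -0.88  5.89] [0.39 0.55 0.34] T [-0.052  0.042 -0.012] 0.05384183784783152 5.000138101167977
```

Floor contact (6 N up). Ease off, open, and rise.

Call:
carry_out --steps "0.56 0 0 0.0006 0 0 0; 0.62 0 0 0.0006 0 0 0; 0.66 0 0 0.0006 0 0 0; 0.72 0 0 0.0006 0 0 0; 0.78 0 0 0.0006 0 0 0; 0.8 0 0 0.0006 0 0 0; 0.8 0 0 0.0006 0 0 0; 0.8 0 0 0.006 0 0 0; 0.8 0 0 0.015 0 0 0; 0.8 0 0 0.03 0 0 0; 0.8 0 0 0.06 0 0 0; 0.8 0 0 0.1 0 0 0; 0.8 0 0 0.14 0 0 0; 0.8 0.02 0 0.17 0 0 0; 0.8 0.03 0 0.17 0 0 0; 0.8 0.03 0 0.17 0 0 0"

```text
time_s: 19.88
tool_pos: [0.5368, 0.0361, 0.208]
tcp_rot: [0.085, 0.996, 0.0, -0.001]
force: [-0.1, -0.6, -0.1]
finger_gap: 0.0704
gripper_force: 0.0
```

```bash
python3 st.py; python3 - <<'E'
from h import *
c=capture('wrist');save(c,'w9.png')
W=world(c);hsv=cv2.cvtColor(c['pixels'],cv2.COLOR_RGB2HSV)
P=W[cv2.inRange(hsv,(45,110,40),(80,255,255))>0];P=P[(P[:,2]<.12)&(P[:,0]<.56)&(P[:,1]<.1)]
for a,b in((.035,.055),(.058,.07),(.08,.09)):
    q=P[(P[:,2]>a)&(P[:,2]<b)]
    if len(q): print(len(q),np.median(q,0).round(4),cv2.minAreaRect(q[:,:2].astype(np.float32)*1000))
print('zmax',np.percentile(P[:,2],99))
E
```

```text
20.125 [0.5365 0.0362 0.2083] F [-0.17  0.46 -0.01] [0.38 0.53 0.32] T [ 0.066 -0.055  0.005] 0.07049663189259288 0.0
25 [0.4994 0.0156 0.0446] ((503.1694641113281, 37.319480895996094), (50.77919006347656, 0.5347081422805786), 79.92606353759766)
397 [0.5067 0.0398 0.0638] ((507.4490966796875, 36.73630905151367), (52.35847854614258, 9.00093936920166), 80.3114013671875)
131 [0.507  0.0367 0.0861] ((507.4506530761719, 36.240501403808594), (27.32938003540039, 3.2559359073638916), 80.21143341064453)
zmax 0.08727447382852865
```

View pics/w9.png

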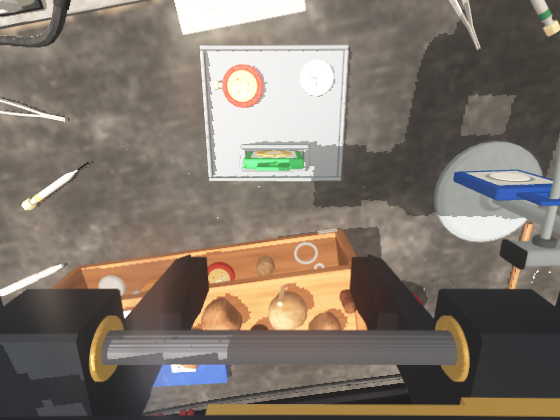

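The pack stands upright and home in the slot at (275,160): box top at z = 0.064 and tab top at 0.0865, both as they must be. The blue pack still hangs at (505,180), the watch parts are where they were, and nothing touches the gripper.

```bash
python3 -c "
from h import *
print(finish_job())"
```

```text
the job is handed in; nothing more can be done
None
```

The green pack is off its hook and stands upright, fully home in the tray slot and released; the blue pack and watch parts were left as they were, and the job was handed in at about 20 s.

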